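# Try chisel ferrules on the leaning gauge pin and sort them

### The arm

A 6-joint arm with a two-finger parallel gripper is mounted at the origin on the work surface. World frame = base frame: x ahead of the robot, y to its left, z up, the work surface at z = 0. Lengths are in m, angles in rad, forces in N, time in s.
With the tool pointing down it reaches from about 0.4 to 0.825 m from the base axis. Payload 7 kg.
Tool frame: the origin (TCP) lies at the very end of the fingers, on their centre line; the grasp point (between the pads) lies 19 mm behind it (arm.grasp_offset is the distance from the TCP to the grasp point, in m); z points along the fingers, y is the line along which they close (so a half turn about z gives the same grasp; the last joint's range is limited). The gripper opens to 88 mm and grips with 3 to 60 N. Pads are 19 mm wide; open, the fingers measure 130 mm over their backs; the gripper's body (78 mm by 193 mm) begins 47 mm behind the grasp point.
Start: joints at [-0.991, 0.359, 0.012, 0, -1.224, -0.288], TCP at [0.194, -0.646, 0.227] pointing down, gripper open.
Joint ranges: [-3.07, 3.07], [-1.43, 2.12], [-1.02, 1.25], [-3.03, 1.67], [-3.05, -0], [-3.03, 3.03]. Speed limits (rad/s): [2.39, 2.39, 3.01, 3.14, 3.14, 3.14].

### API

Orientations are given as [roll, pitch, yaw] about the fixed x, y, z axes, in that order (R = Rz(yaw) Ry(pitch) Rx(roll)).
In Python, from station import get_state, cams, arm, nets gives the robot as it stands.
- The arm moves only by the shell command python3 -m creep 'ROWS' [FORCE]. ROWS is a JSON object of lists of equal length, an entry for each row: "translation": the shift along the world's x, y, z in mm, a list of three; "spin": the turn about the world's z in rad; "gripper": the opening, from 0 (shut) to 1 (fully open). In form: {"translation": [[dx, dy, dz], ...], "spin": [spin, ...], "gripper": [gripper, ...]}. A call has 1 to 8 rows; each row shifts and turns the commanded pose from where the row before left it; what a row does not reach is not made up. A row lasts 1/10 s, in which the tool goes at most 50 mm and 8.59 degrees, less where a joint would pass 70% of its speed; a pose out of reach is approached as far as the arm can. A call is refused whole if a number of a shift passes 50 or a number of a turn 0.15, either way. A call with a gripper value outside its range is refused whole. The fingers move at their own pace and stop on an object; FORCE is the grip in N (left out, the last holds). Time passes only in rows, so rows that do not move let the fingers close. It gives the time, the measured TCP pose, the force, the opening and the grip force at its end, in the units of the state.
- get_state(): the state, without advancing time (a new reading comes with each control period).
- cams.grab_frame(name): name is "scene" or "top" or "wrist"; returns a dict with "img" (420x560x3 uint8, red, green, blue), "mtx" (3x3 intrinsics, pixels), "R" (3x3) and "t" (3): a world point X has camera coordinates R X + t. Camera axes: x right, y down, z forward; pixel columns grow to the right and rows downward; lengths in m; the calibration is good to about 2 mm. A picture is of the moment at which its call begins. There is no depth.
- arm.job_done(): hands the job in; it is judged then, once.
Trained networks look in the newest picture that a camera, given by its name, has taken for a name from the list of things; names that differ only in an ending like _2 or _b are one class to them, and where a whole thing is asked for, a point or a joint stands for the part that bears it (a point fixed in the world has none). Each returns a list of dicts, best first, with "confidence" (0 to 1); they miss things now and then, are a little off and sometimes report something else, mostly with a low value. They report only what shows in the picture. A call takes as long as a camera call. They do not tell look-alikes from the thing itself.
- nets.search_frame(camera, label): "centre" ([x, y, z] in m, in world coordinates, good to about 4 mm: the middle of the surface that is visible of it).
- nets.pinpoint(camera, label): "centre" ([x, y, z] in m, in world coordinates, good to about 4 mm: a listed point, or the origin of a listed thing).
The state is a dict: "t": time; "q": joint angles; "qd": joint speeds; "joint_efforts": joint torques, N m; "eef_pos": TCP position; "ee_rot": TCP orientation; "force": force on the tool from outside, world axes, zero at the start; "moment": the same for the moment, N m; "width": finger opening in m; "gripper_force": force on a finger pad.
Only numpy, scipy, OpenCV 4.12 (cv2) and the standard library are available. Lean on these libraries where they do the work, as an engineer would, in place of code of your own. Each camera call takes 0.05 s, during which the arm holds its last target. There are 200 camera calls.

### The job

Two brass chisel ferrules stand on the bench: one at a time, slide each over the leaning gauge pin as far as it will go, to see whether it fits (goes fully home, down to the flange) or stops part way at the step. Then take it off again and stand it upright in the square wooden tray if it fits, or upright in the round steel dish if it does not. Finish with one ferrule before you move the other, and leave the other things on the bench where they are.

Things in the scene. Friction and masses are not known exactly. Their poses are not given: they have to be found in the camera images.
- ferrule_a: a plain brass ferrule (short tube), 32 mm outside diameter, 32 mm long, standing upright on its end on the bench; origin: centre of its lower end, z along its bore. ferrule_a and ferrule_b are the same outside; the bore of one is 25 mm and of the other 19 mm, not said here which
- ferrule_b: a plain brass ferrule (short tube), 32 mm outside diameter, 32 mm long, standing upright on its end on the bench; origin: centre of its lower end, z along its bore. ferrule_a and ferrule_b are the same outside; the bore of one is 25 mm and of the other 19 mm, not said here which
- pin: stepped steel gauge pin on a round 48 mm flange. Origin: centre of the flange's face, about 67 mm above the bench; z along the pin to its tip, 30 degrees off vertical, leaning roughly towards the robot; y level. From the flange: 22 mm diameter up to 28 mm, cone to 15 mm diameter at 32 mm, nose of 15 mm to 42 mm, rounded tip at 45 mm. A ferrule that fits goes down on to the flange
- pin_step (a point): point on the pin's axis 30 mm out from the flange, on the cone (the step): here the lower end of a ferrule that does not fit comes to a stop
- tray: square wooden tray, fixed, 130 x 130 mm outside, walls 5 mm thick and 14 mm high, floor 5 mm thick; origin: centre of its underside. For ferrules that fit
- dish: round steel dish, fixed, 130 mm outside diameter, wall 4 mm thick and 14 mm high, flat floor 5 mm thick; origin: centre of its underside. For ferrules that do not fit
- gauge: the gauge's fixed grey base plate, 120 x 90 x 12 mm, carrying the leaning column and pin; origin: centre of its underside
- gouge: a carving gouge lying flat, wooden handle 120 mm and steel blade 120 mm, 22 mm high; origin at its middle, underside. A bystander
- slipstone: a grey sharpening slip 100 x 40 x 14 mm lying flat in front of the gauge. A bystander
- wax: a small amber jar, 52 mm across, 45 mm high. A bystander
- offcut: a dark wood offcut 75 x 45 x 30 mm. A bystander
- handle: a turned wooden tool handle, 110 mm long, 26 mm thick, lying down. A bystander
- mallet: a round carver's mallet standing on its head, 90 mm across, 235 mm tall. A bystander
- brush: a brush lying down, left of the containers. A bystander
Not all that is in view belongs to the job. What is shaped like the ferrule_a but green is not meant.

How it is judged:
On the way, in this order (a step that is already met when the one before it is completed fails the run):
1. one ferrule has been slid on the pin as far as it goes, the other still at its start ((((distance between ferrule_a and pin below 0.005 m and angle between the z axis of ferrule_a and the z axis of pin, either way round below 0.12 rad) and distance of ferrule_b from where it was at the start of the episode below 0.03 m) or ((distance between ferrule_b and pin_step below 0.006 m and angle between the z axis of ferrule_b and the z axis of pin, either way round below 0.2 rad) and distance of ferrule_a from where it was at the start of the episode below 0.03 m))), for 0.2 s.
2. that ferrule stands in its container, the other still at its start ((((x of ferrule_a in the frame of tray between -0.05 and 0.05 m and y of ferrule_a in the frame of tray between -0.05 and 0.05 m and z of ferrule_a in the frame of tray below 0.009 m and angle between ferrule_a's own z axis and vertical below 0.1 rad and linear speed of ferrule_a below 0.02 m/s and contact force between ferrule_a and the fingers below 0.05 N) and distance of ferrule_b from where it was at the start of the episode below 0.03 m) or ((horizontal distance between ferrule_b and dish below 0.05 m and z of ferrule_b in the frame of dish below 0.009 m and angle between ferrule_b's own z axis and vertical below 0.1 rad and linear speed of ferrule_b below 0.02 m/s and contact force between ferrule_b and the fingers below 0.05 N) and distance of ferrule_a from where it was at the start of the episode below 0.03 m))), for 0.2 s.
3. the other ferrule has been slid on the pin as far as it goes ((((distance between ferrule_a and pin below 0.005 m and angle between the z axis of ferrule_a and the z axis of pin, either way round below 0.12 rad) and (horizontal distance between ferrule_b and dish below 0.05 m and z of ferrule_b in the frame of dish below 0.009 m and angle between ferrule_b's own z axis and vertical below 0.1 rad and linear speed of ferrule_b below 0.02 m/s and contact force between ferrule_b and the fingers below 0.05 N)) or ((distance between ferrule_b and pin_step below 0.006 m and angle between the z axis of ferrule_b and the z axis of pin, either way round below 0.2 rad) and (x of ferrule_a in the frame of tray between -0.05 and 0.05 m and y of ferrule_a in the frame of tray between -0.05 and 0.05 m and z of ferrule_a in the frame of tray below 0.009 m and angle between ferrule_a's own z axis and vertical below 0.1 rad and linear speed of ferrule_a below 0.02 m/s and contact force between ferrule_a and the fingers below 0.05 N)))), for 0.2 s.
At the end, for the whole second after the job is handed in: the ferrule that went home stands upright (within 0.1 rad), released and at rest, on the floor of the square tray; the one that stopped at the step stands likewise on the floor of the round dish (centres within 50 mm of the container's centre, lower end at most 9 mm above its underside) (x of ferrule_a in the frame of tray between -0.05 and 0.05 m and y of ferrule_a in the frame of tray between -0.05 and 0.05 m and z of ferrule_a in the frame of tray below 0.009 m and angle between each of ferrule_a, ferrule_b's own z axis and vertical below 0.1 rad and linear speed of each of ferrule_a, ferrule_b below 0.02 m/s and contact force between each of ferrule_a, ferrule_b and the fingers below 0.05 N and horizontal distance between ferrule_b and dish below 0.05 m and z of ferrule_b in the frame of dish below 0.009 m); the robot touches nothing.
It fails at once if a bystander was moved more than 30 mm (distance of any of gouge, slipstone, wax, offcut, handle, mallet, brush from where it was at the start of the episode above 0.03 m).
It also fails if it takes over 72 s, if anything falls off the work surface, if the arm or the gripper's body presses on something with over 40 N, if the wrist force passes 120 N, or if a joint passes its speed limit or range.

## Working session

There is one attempt and no reset: what is moved stays moved. The work goes in short steps, Python scripts to look and compute and a shell command to move; the robot and the scene stay as the last step left them, time stands still between calls to the robot, and variables do not carry over. Pictures are saved under pics/ and viewed, at most 10 in all, crops included, and the job is handed in when it is done.

```bash
mkdir -p pics; ls; cat > h.py <<'E'
import numpy as np, cv2
from station import get_state, cams, arm, nets
def save(c,n):
    f=cams.grab_frame(c); cv2.imwrite(f'pics/{n}.png',f['img'][:,:,::-1]); return f
def px(f,X):
    p=f['mtx']@(f['R']@np.array(X)+f['t']); return p[:2]/p[2]
def ray(f,u,v,z):
    d=f['R'].T@np.linalg.inv(f['mtx'])@np.array([u,v,1.]); c=-f['R'].T@f['t']; return c+d*(z-c[2])/d[2]
E
python3 - <<'E'
from h import *
np.set_printoptions(precision=4,suppress=True)
ims=[]
for c in ('top','scene'):
    f=save(c,c+'0'); print(c,(-f['R'].T@f['t']))
    for l in ['ferrule_a','pin','pin_step','tray','dish','gauge','slipstone','wax','mallet','offcut','handle','gouge']:
        for d in nets.pinpoint(c,l)[:4]: print(l,np.round(d['centre'],4),round(d['confidence'],2),px(f,d['centre']).astype(int))
s=get_state();print(s['eef_pos'],s['ee_rot'],s['width'])
E
```

```text
pics
top [ 0.4146 -0.0424  1.9651]
ferrule_a [ 0.6044 -0.2819  0.0034] 0.57 [337 195]
ferrule_a [ 0.5503 -0.2002 -0.0016] 0.45 [314 210]
ferrule_a [ 0.4754 -0.1955 -0.0011] 0.44 [313 230]
pin [0.5259 0.023  0.0656] 0.58 [252 214]
pin_step [0.5098 0.0266 0.0937] 0.57 [250 218]
pin_step [ 0.6037 -0.2812  0.0034] 0.57 [337 195]
tray [ 0.6086  0.3026 -0.001 ] 0.95 [176 191]
dish [0.4352 0.2743 0.0015] 0.94 [182 239]
dish [ 0.6999 -0.128   0.0025] 0.21 [295 168]
gauge [ 0.5233  0.0207 -0.0006] 0.59 [253 216]
gauge [ 0.3964 -0.0056 -0.0021] 0.58 [260 251]
slipstone [ 0.3954 -0.0033  0.0029] 0.74 [259 252]
slipstone [0.5137 0.0243 0.0933] 0.62 [251 217]
wax [0.6836 0.0826 0.0002] 0.72 [237 172]
mallet [ 0.5362 -0.5378 -0.0021] 0.57 [407 215]
offcut [ 0.4306 -0.3791  0.0041] 0.57 [364 244]
handle [ 0.7001 -0.345  -0.0001] 0.72 [355 169]
gouge [ 0.6955 -0.1288  0.0032] 0.89 [295 169]
gouge [ 0.4056  0.4852 -0.0048] 0.32 [124 246]
scene [1.2895 0.66   0.9963]
ferrule_a [ 0.6073 -0.2857  0.0029] 0.66 [207 197]
ferrule_a [ 0.4737 -0.1974  0.0021] 0.51 [259 190]
ferrule_a [ 0.5525 -0.1962  0.0052] 0.48 [241 201]
ferrule_a [0.5276 0.0188 0.066 ] 0.21 [301 217]
pin [0.5287 0.0191 0.0657] 0.74 [301 217]
pin_step [0.5114 0.025  0.092 ] 0.78 [307 208]
tray [ 0.3985 -0.0063  0.0026] 0.61 [323 207]
tray [0.6021 0.3038 0.0019] 0.56 [366 308]
dish [0.435  0.2745 0.0008] 0.96 [396 265]
gauge [0.5298 0.0241 0.0001] 0.77 [301 236]
slipstone [ 0.397  -0.0062  0.0009] 0.55 [323 208]
wax [0.6841 0.0835 0.0005] 0.82 [277 278]
mallet [ 0.406   0.484  -0.0016] 0.65 [474 304]
mallet [ 0.532  -0.5354  0.0033] 0.56 [176 152]
offcut [ 0.4301 -0.3759 -0.0037] 0.88 [231 161]
handle [ 0.6993 -0.3448 -0.0024] 0.8 [170 203]
handle [0.6831 0.0887 0.0011] 0.21 [279 279]
gouge [ 0.7003 -0.1274  0.0022] 0.97 [218 239]
gouge [ 0.5316  0.0228 -0.0036] 0.18 [300 237]
[ 0.1942 -0.6465  0.2266] [-3.1416  0.     -2.8498] 0.08752856209626715
```

View pics/top0.png

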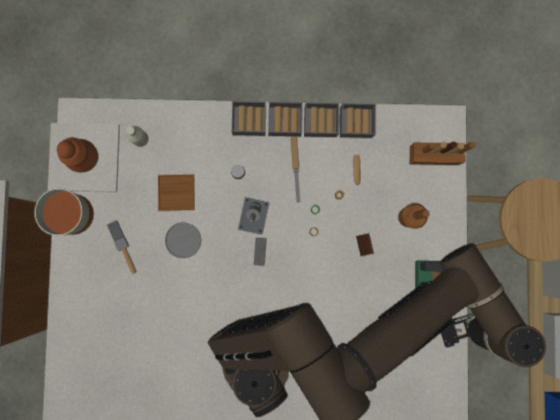

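View pics/scene0.png

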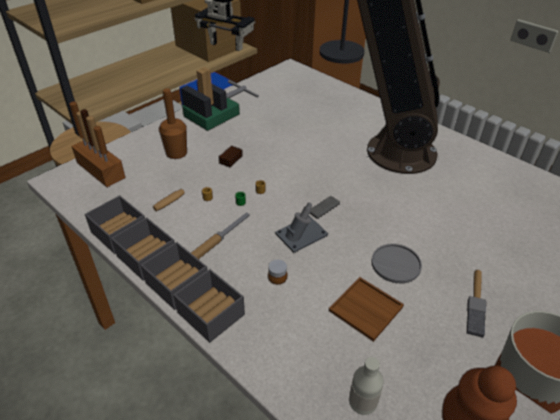

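Brass candidates in the top view are at pixels (339,195) and (314,231). The look-alike between them at (315,210) is green, so I exclude it. The step bore decides which ferrule is which. Next I check that choice close up and move towards them.

```bash
python3 -m creep '{"translation": [[0,0,40],[20,40,10],[26,40,0],[26,40,0],[26,40,0],[26,40,0],[26,40,0],[26,40,0]], "spin": [0,0,0,0,0,0,0,0], "gripper": [0.7,0.7,0.7,0.7,0.7,0.7,0.7,0.7]}' 3
python3 -m creep '{"translation": [[26,40,0],[26,40,0],[26,40,0],[0,36,0],[0,0,0]], "spin": [-0.14,-0.14,-0.14,-0.14,0], "gripper": [0.7,0.7,0.7,0.7,0.7]}' 3
python3 - <<'E'
from h import *
f=save('wrist','w1')
s=get_state();print(s['eef_pos'],s['ee_rot'],-f['R'].T@f['t'],f['R'][2])
for l in ['ferrule_a','pin','pin_step']:
    for d in nets.pinpoint('wrist',l)[:4]: print(l,np.round(d['centre'],4),round(d['confidence'],2),px(f,d['centre']).astype(int))
E
```

```text
t: 2.1
eef_pos: [0.3708, -0.3648, 0.2769]
ee_rot: [-3.141, 0.001, -2.85]
force: [1.1, -0.4, 0.9]
width: 0.061
gripper_force: 0.0
t: 2.6
eef_pos: [0.444, -0.2152, 0.2768]
ee_rot: [3.141, 0.001, 2.897]
force: [0.8, -0.7, 0.3]
width: 0.0612
gripper_force: 0.0
[ 0.44389623 -0.21664966  0.27695088] [3.14133977e+00 8.25425749e-04 2.90351201e+00] [ 0.36643652 -0.19568096  0.43366132] [ 0.28518715 -0.06989656 -0.95591985]
ferrule_a [ 0.5567 -0.2017 -0.0007] 0.93 [311 246]
ferrule_a [ 0.4723 -0.1982 -0.0029] 0.87 [298 185]
ferrule_a [ 0.6101 -0.2842 -0.0026] 0.76 [260 294]
pin [0.5243 0.0266 0.0636] 0.73 [517 196]
pin_step [0.5117 0.0221 0.0973] 0.57 [533 194]
```

View pics/w1.png

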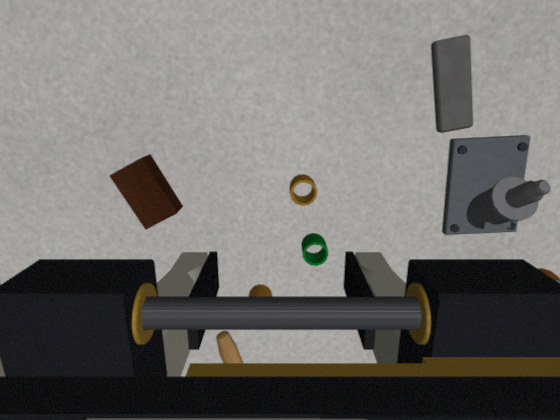

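Wrist view: the near brass ring is at (303,190) with a thin wall, which suggests the wide bore. The green one is at (314,249) and the far brass one at (260,292). The gauge pin is at (515-545,190). I look at the pin from closer before grasping.

```bash
python3 -m creep '{"translation": [[0,45,0],[0,45,0],[0,45,0],[0,45,0],[0,40,-20],[0,0,-20],[0,0,0]], "spin": [0,0,0,0,0,0,0], "gripper": [0.7,0.7,0.7,0.7,0.7,0.7,0.7]}' 3
python3 - <<'E'
from h import *
f=save('wrist','w2'); np.savez('w2.npz',**f)
s=get_state();print(s['eef_pos'],s['ee_rot'],-f['R'].T@f['t'])
for l in ['pin','pin_step','gauge']:
    for d in nets.pinpoint('wrist',l)[:2]: print(l,np.round(d['centre'],4),round(d['confidence'],2),px(f,d['centre']).astype(int))
im=f['img'][:,:,::-1]
u,v=px(f,[.52,.023,.08]).astype(int); print(u,v)
c=im[max(v-75,0):v+75,u-100:u+100]; cv2.imwrite('pics/w2c.png',cv2.resize(c,None,fx=4,fy=4,interpolation=cv2.INTER_CUBIC))
E
```

```text
t: 3.5
eef_pos: [0.4421, 0.0014, 0.2344]
ee_rot: [-3.139, -0.004, 2.902]
force: [-0.5, -0.2, -0.1]
width: 0.0612
gripper_force: 0.0
[0.44297719 0.00079575 0.23594565] [-3.13987411e+00 -1.87921112e-03  2.90106614e+00] [0.36526039 0.0208143  0.39160772]
pin [0.5229 0.0214 0.0658] 0.75 [319 261]
pin_step [0.5097 0.0239 0.0967] 0.89 [322 262]
gauge [ 0.5231  0.0211 -0.0029] 0.9 [313 236]
322 264
```

View pics/w2c.png

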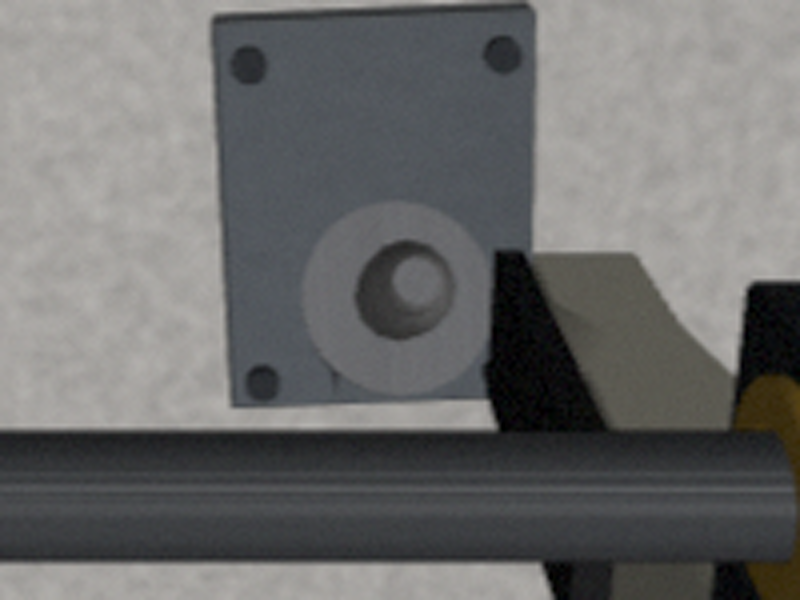

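```bash
python3 - <<'E'
from h import *
from scipy.optimize import least_squares
f=dict(np.load('w2.npz'))
P=lambda a,b:(222+a/4-.4,189+b/4-.4)
C=[ray(f,*P(*p),.012) for p in [(214,18),(533,8),(232,405)]]
print(C)
e=C[1]-C[0]; print('az from front edge',np.degrees(np.arctan2(e[1],e[0]))); e2=C[0]-C[2];print('from left edge (lean dir)',np.degrees(np.arctan2(e2[1],e2[0])), np.linalg.norm(e),np.linalg.norm(e2))
g=(C[1]+C[2])/2; print('plate centre',g)
obs=[(0,(397,298)),(.028,(405,289)),(.0425,(417,278))]
def res(p,z=.067):
    a=np.array([.5*np.cos(p[2]),.5*np.sin(p[2]),np.cos(np.pi/6)])
    return np.concatenate([px(f,np.array([p[0],p[1],z])+h*a)-P(*o) for h,o in obs])
r=least_squares(res,[.523,.021,np.radians(165)]);print(r.x,np.degrees(r.x[2]),r.fun)
E
```

```text
[array([ 0.45786335, -0.0090061 ,  0.012     ]), array([0.4756839 , 0.07632598, 0.012     ]), array([ 0.57447717, -0.03243729,  0.012     ])]
az from front edge 78.20401681256493
from left edge (lean dir) 168.63884985289258 0.08717301904061156 0.11894454323525766
plate centre [0.52508054 0.02194434 0.012     ]
[0.52442328 0.02202251 2.91665599] 167.11207870557027 [-0.28393493 -0.32264134  0.75193397 -0.5257249  -0.46869512  0.78648393]
```

The crop shows the flange circle at (321,263) and the nose at (326,258). It is seen nearly along the axis, and the plate edges give a lean azimuth of about 168°. Now I go back to the near brass ferrule.

```bash
python3 -m creep '{"translation": [[0,-45,0],[0,-45,0],[0,-45,0],[0,-45,0],[0,-15,0],[0,0,0]], "spin": [0.036,0,0,0,0,0], "gripper": [0.7,0.7,0.7,0.7,0.7,0.7]}' 3
cat >> h.py <<'E'
def ring(f,guess,h=.032,r=35):
    "outer-ellipse centre of brass ring near guess -> world xy taking the blob as the tube's silhouette"
    u,v=px(f,guess); im=f['img']; hsv=cv2.cvtColor(im,cv2.COLOR_RGB2HSV)
    m=cv2.inRange(hsv,(8,110,40),(30,255,255)); w=np.zeros_like(m); cv2.circle(w,(int(u),int(v)),r,255,-1); m&=w
    cs,_=cv2.findContours(m,cv2.RETR_EXTERNAL,cv2.CHAIN_APPROX_NONE); c=max(cs,key=cv2.contourArea)
    hull=cv2.convexHull(c)[:,0].astype(float)
    from scipy.optimize import least_squares
    M=cv2.moments(hull.astype(np.float32))
    cen=np.array([M['m10'],M['m01']])/M['m00']
    t=np.linspace(0,2*np.pi,60); circ=np.c_[np.cos(t),np.sin(t)]*.016
    def mod(p):
        pts=[px(f,[p[0]+a,p[1]+b,z]) for z in (guess[2],guess[2]+h) for a,b in circ]
        M=cv2.moments(cv2.convexHull(np.array(pts,np.float32)));return np.array([M['m10'],M['m01']])/M['m00'],M['m00']
    s=least_squares(lambda p:mod(p)[0]-cen,guess[:2],diff_step=1e-3)
    return s.x,M['m00'],mod(s.x)[1]
E
python3 - <<'E'
from h import *
f=cams.grab_frame('wrist'); s=get_state();print(s['eef_pos'],s['ee_rot'])
print(ring(f,[.4737,-.197,0.]))
E
```

```text
t: 4.3
eef_pos: [0.4432, -0.1966, 0.2372]
ee_rot: [-3.141, 0.001, 2.932]
force: [-0.2, 0.4, -0.0]
width: 0.0616
gripper_force: 0.0
[ 0.44325482 -0.19541805  0.23718518] [-3.14156537e+00  7.47412919e-04  2.93238475e+00]
(array([ 0.47383013, -0.19496206]), 754.0, 876.5321192634292)
```

```bash
python3 -m creep '{"translation": [[31,0,-25],[0,0,-45],[0,0,-45],[0,0,-45],[0,0,-40],[0,0,-25],[0,0,0],[0,0,0]], "spin": [0,0,0,0,0,0,0,0], "gripper": [0.7,0.7,0.7,0.7,0.7,0.7,0.4,0.2]}' 5
python3 -m creep '{"translation": [[0,0,0],[0,0,0],[0,0,0],[0,0,0]], "spin": [0,0,0,0], "gripper": [0.2,0.2,0.2,0.2]}' 5
```

```text
t: 5.15
eef_pos: [0.4751, -0.1932, 0.0123]
ee_rot: [-3.141, 0.0, 2.937]
force: [-0.1, 0.0, -0.2]
width: 0.0504
gripper_force: 0.0
t: 5.55
eef_pos: [0.4757, -0.1935, 0.0132]
ee_rot: [3.141, 0.003, 2.937]
force: [-0.2, 1.7, 8.6]
width: 0.0312
gripper_force: 5.0
```

```bash
python3 -m creep '{"translation": [[0,0,30],[0,0,45],[5,30,35],[6,45,18],[6,45,0],[6,45,0],[6,45,0],[0,10,0]], "spin": [0,0,0,0,0,0,0,0], "gripper": [0.2,0.2,0.2,0.2,0.2,0.2,0.2,0.2]}' 8
python3 -m creep '{"translation": [[0,0,0],[0,0,0]], "spin": [0,0], "gripper": [0.2,0.2]}' 8
python3 - <<'E'
from h import *
fs=save('scene','s1');s=get_state();print(s['eef_pos'],s['ee_rot'],s['width'])
T=s['eef_pos']
print(ring(fs,[T[0]-.002,T[1],T[2]-.0125],r=25))
ft=cams.grab_frame('top')
try: print(ring(ft,[T[0]-.002,T[1],T[2]-.0125],r=15))
except Exception as e: print(e)
for c in('scene','wrist'):
  f=cams.grab_frame(c)
  for d in nets.pinpoint(c,'ferrule_a')[:4]: print(c,np.round(d['centre'],4),round(d['confidence'],2))
u,v=px(fs,T).astype(int); cv2.imwrite('pics/s1c.png',cv2.resize(fs['img'][v-60:v+50,u-70:u+70,::-1],None,fx=5,fy=5,interpolation=cv2.INTER_CUBIC));print(u,v)
E
```

```text
t: 6.35
eef_pos: [0.5043, 0.0302, 0.1405]
ee_rot: [3.14, 0.002, 2.94]
force: [-0.7, -0.3, -1.0]
width: 0.0312
gripper_force: 8.0
t: 6.55
eef_pos: [0.5031, 0.0263, 0.1397]
ee_rot: [3.142, -0.0, 2.937]
force: [-0.2, -0.4, -1.4]
width: 0.031
gripper_force: 8.0
[0.50309917 0.02581599 0.13967022] [-3.14154874e+00 -1.64962114e-04  2.93606710e+00] 0.030621816526563084
(array([0.50329223, 0.01920384]), 81.5, 189.43538284883834)
max() iterable argument is empty
scene [ 0.5555 -0.1954  0.0044] 0.65
scene [ 0.6069 -0.2875 -0.0008] 0.54
scene [0.5023 0.0252 0.1267] 0.47
scene [ 0.6809  0.0831 -0.0007] 0.39
wrist [ 0.556  -0.202   0.0008] 0.74
wrist [0.4969 0.0227 0.1269] 0.64
310 193
```

View pics/s1c.png

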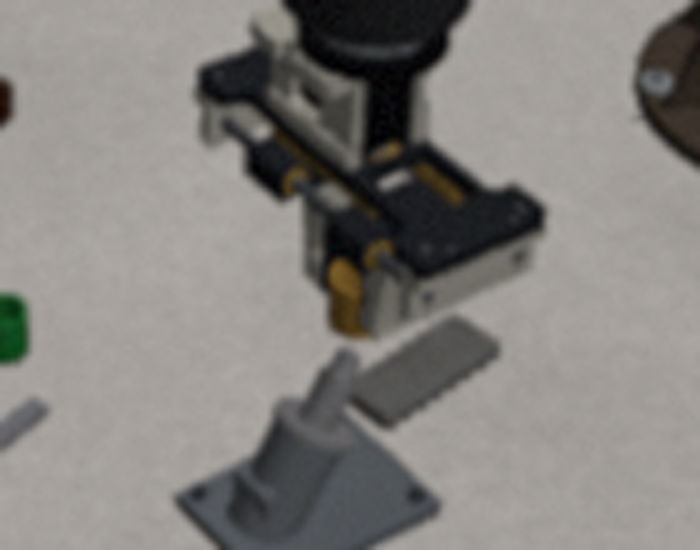

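The crop shows the ferrule held between the fingers, its lower end about 20 mm above the pin tip and roughly above it. I lower it over the tip.

```bash
python3 -m creep '{"translation": [[2,1,-10],[0,0,-10],[0,0,-5],[0,0,-5],[0,0,0]], "spin": [0,0,0,0,0], "gripper": [0.2,0.2,0.2,0.2,0.2]}' 6
python3 - <<'E'
from h import *
f=cams.grab_frame('scene');s=get_state();T=s['eef_pos'];print(T,s['force'])
u,v=px(f,[.51,.02,.1]).astype(int); cv2.imwrite('pics/s2c.png',cv2.resize(f['img'][v-50:v+40,u-60:u+60,::-1],None,fx=6,fy=6,interpolation=cv2.INTER_CUBIC))
E
```

```text
t: 7.35
eef_pos: [0.5048, 0.0272, 0.1087]
ee_rot: [-3.14, -0.002, 2.937]
force: [-1.2, 0.8, -0.0]
width: 0.0304
gripper_force: 6.0
[0.50524679 0.02750767 0.10908379] [ 0.13057172  0.08269957 -0.288203  ]
```

View pics/s2c.png

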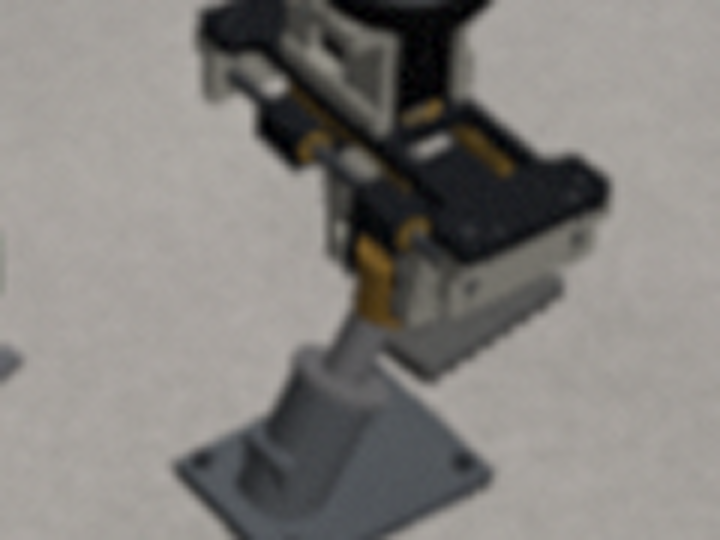

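The ferrule's bore is over the pin tip, about 10 mm deep and still vertical, with no force. I tilt it by pulling towards the robot, then go down along the axis.

```bash
python3 -m creep '{"translation": [[-3,0,-1],[-3,1,-2],[3,-0.5,-5],[3,-0.5,-5],[0,0,0]], "spin": [0,0,0,0,0], "gripper": [0.2,0.2,0.2,0.2,0.2]}' 5
python3 -m creep '{"translation": [[3,-0.5,-5],[3,-0.5,-5],[2,-0.5,-4],[2,-0.5,-4],[0,0,0]], "spin": [0,0,0,0,0], "gripper": [0.2,0.2,0.2,0.2,0.2]}' 4
python3 - <<'E'
from h import *
f=cams.grab_frame('scene');s=get_state();T=s['eef_pos'];print(T,s['force'],s['width'])
u,v=px(f,[.51,.02,.1]).astype(int); cv2.imwrite('pics/s3c.png',cv2.resize(f['img'][v-50:v+40,u-60:u+60,::-1],None,fx=6,fy=6,interpolation=cv2.INTER_CUBIC))
E
```

```text
t: 7.9
eef_pos: [0.5059, 0.0273, 0.0958]
ee_rot: [-3.141, -0.0, 2.937]
force: [2.4, -1.8, -1.5]
width: 0.0308
gripper_force: 5.0
t: 8.4
eef_pos: [0.5158, 0.0253, 0.078]
ee_rot: [-3.141, -0.0, 2.936]
force: [3.6, -4.7, -1.0]
width: 0.0308
gripper_force: 4.0
[0.51579971 0.02538053 0.0781073 ] [ 2.35069635 -4.86045862 -2.05632908] 0.0306176347044157
```

View pics/s3c.png

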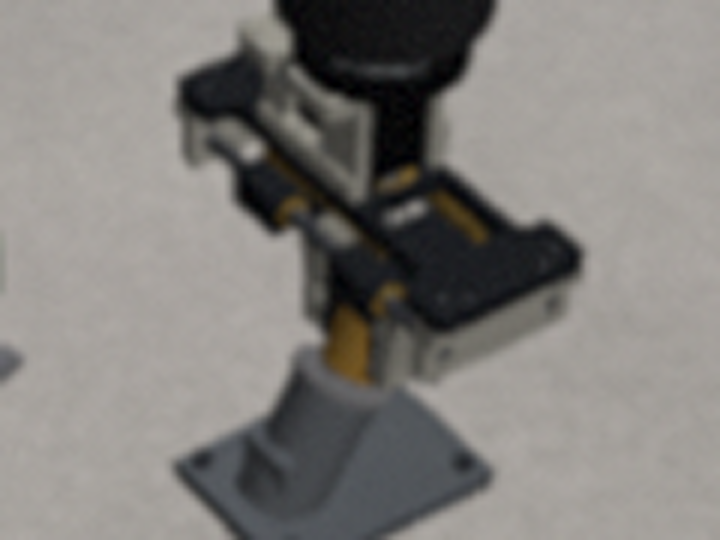

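The ferrule is tilted with the pin and sits close to the flange, so this one fits. I release it so that it drops fully home.

```bash
python3 -m creep '{"translation": [[0,0,0],[0,-1,0],[0,0,0],[0,0,0],[0,0,0]], "spin": [0,0,0,0,0], "gripper": [0.55,0.55,0.55,0.55,0.55]}' 4
python3 - <<'E'
from h import *
f=cams.grab_frame('scene');s=get_state();T=s['eef_pos'];print(T,s['force'],s['width'])
for d in nets.pinpoint('scene','ferrule_a')[:4]: print(np.round(d['centre'],4),round(d['confidence'],2))
u,v=px(f,[.51,.02,.1]).astype(int); cv2.imwrite('pics/s4c.png',cv2.resize(f['img'][v-50:v+40,u-60:u+60,::-1],None,fx=6,fy=6,interpolation=cv2.INTER_CUBIC))
E
```

```text
t: 8.95
eef_pos: [0.5155, 0.0247, 0.0786]
ee_rot: [3.141, 0.0, 2.937]
force: [-0.8, 0.5, 0.3]
width: 0.0482
gripper_force: 0.0
[0.51546027 0.02471943 0.07861272] [-0.93504686  0.2464742  -0.13804722] 0.04815876289872228
[ 0.6068 -0.2868  0.0033] 0.5
[ 0.5516 -0.1988  0.0036] 0.45
[0.5251 0.0218 0.0698] 0.42
```

View pics/s4c.png

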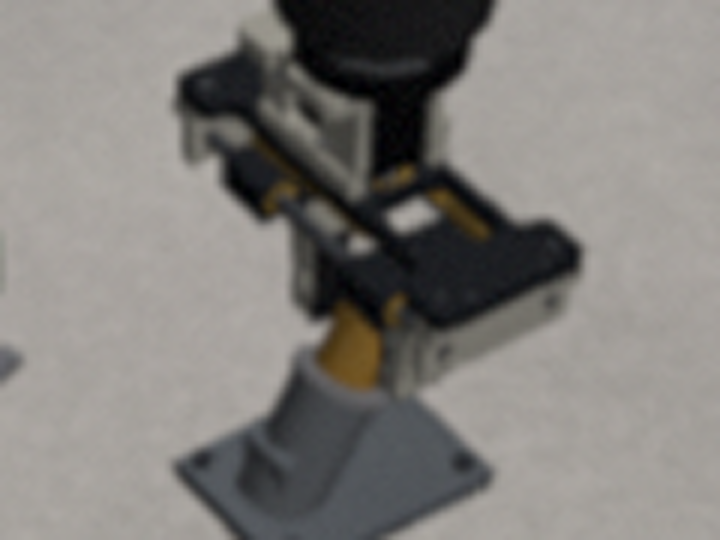

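The ferrule rests fully down on the flange, leaning with the pin, so it fits and goes to the tray. I regrip it and pull it off along the axis.

```bash
python3 -m creep '{"translation": [[0,0,0],[0,0,0],[0,0,0],[0,0,0],[0,0,0]], "spin": [0,0,0,0,0], "gripper": [0.2,0.2,0.2,0.2,0.2]}' 12
python3 -m creep '{"translation": [[-3,0.5,5],[-5,1,8.5],[-7,1.5,13],[-7,1.5,13],[-5,1,9],[0,0,25],[0,0,10],[0,0,0]], "spin": [0,0,0,0,0,0,0,0], "gripper": [0.2,0.2,0.2,0.2,0.2,0.2,0.2,0.2]}' 12
python3 -m creep '{"translation": [[20,40,0],[20,40,0],[20,40,0],[20,40,0],[20,40,0],[20,40,0],[0,30,0],[0,0,0]], "spin": [0,0,0,0,0,0,0,0], "gripper": [0.2,0.2,0.2,0.2,0.2,0.2,0.2,0.2]}' 12
python3 - <<'E'
from h import *
s=get_state();print(s['eef_pos'],s['force'],s['width'])
for c in('scene','top'):
  f=cams.grab_frame(c)
  for l in('ferrule_a','tray'):
    for d in nets.pinpoint(c,l)[:4]: print(c,l,np.round(d['centre'],4),round(d['confidence'],2))
E
```

```text
t: 9.55
eef_pos: [0.5154, 0.0245, 0.0785]
ee_rot: [-3.142, -0.0, 2.937]
force: [-0.8, 0.4, 0.2]
width: 0.0309
gripper_force: 12.0
t: 10.35
eef_pos: [0.4892, 0.0306, 0.1639]
ee_rot: [3.139, 0.003, 2.937]
force: [1.4, 0.1, -1.2]
width: 0.0311
gripper_force: 12.0
t: 11.15
eef_pos: [0.6081, 0.3033, 0.1592]
ee_rot: [-3.14, -0.002, 2.939]
force: [-0.9, -0.2, -1.0]
width: 0.0312
gripper_force: 12.0
[0.60810627 0.30333896 0.15922677] [-0.87635776 -0.24731505 -1.04814685] 0.031151957639501713
scene ferrule_a [0.6154 0.2993 0.1483] 0.64
scene ferrule_a [ 0.5535 -0.1958  0.0064] 0.6
scene ferrule_a [ 0.6086 -0.2842  0.0038] 0.42
scene tray [0.6027 0.3037 0.0016] 0.66
scene tray [ 0.7007 -0.1286 -0.002 ] 0.52
top ferrule_a [ 5.507e-01 -2.015e-01  5.000e-04] 0.6
top ferrule_a [ 0.6097 -0.2815  0.005 ] 0.38
top ferrule_a [ 0.5388 -0.5373 -0.0035] 0.38
top tray [0.6063 0.3017 0.0024] 0.83
```

```bash
python3 -m creep '{"translation": [[-8,0,-30],[0,0,-40],[0,0,-30],[0,0,-20],[0,0,-8],[0,0,-4],[0,0,-3],[0,0,0]], "spin": [0,0,0,0,0,0,0,0], "gripper": [0.2,0.2,0.2,0.2,0.2,0.2,0.2,0.2]}' 4
python3 -m creep '{"translation": [[3,-0.5,-1],[3,-0.5,-1],[3,-0.5,-2],[3,-0.5,-2],[0,0,0],[0,0,0]], "spin": [0,0,0,0,0,0], "gripper": [0.2,0.2,0.2,0.2,0.2,0.2]}' 4
```

```text
t: 12.25
eef_pos: [0.6009, 0.3003, 0.028]
ee_rot: [3.14, 0.001, 2.937]
force: [-0.2, 0.1, -1.6]
width: 0.0313
gripper_force: 4.0
t: 12.85
eef_pos: [0.6132, 0.2981, 0.0215]
ee_rot: [3.141, 0.001, 2.937]
force: [1.3, -0.4, 4.7]
width: 0.0311
gripper_force: 4.0
```

```bash
python3 -m creep '{"translation": [[0,0,0],[0,0,0],[0,0,0],[0,0,0],[0,0,20],[0,0,40],[0,0,45],[0,0,45]], "spin": [0,0,0,0,0,0,0,0], "gripper": [0.3,0.5,0.5,0.5,0.5,0.5,0.6,0.6]}' 4
python3 -m creep '{"translation": [[0,-45,0],[0,-45,0],[0,-45,0],[0,-45,0]], "spin": [0,0,0,0], "gripper": [0.6,0.6,0.6,0.6]}' 4
python3 - <<'E'
from h import *
s=get_state();print(s['eef_pos'],s['width'])
f=cams.grab_frame('scene'); print(ring(f,[.615,.299,.005],r=25))
for l in ('ferrule_a','tray'):
  for d in nets.pinpoint('scene',l)[:4]: print(l,np.round(d['centre'],4),round(d['confidence'],2))
u,v=px(f,[.61,.3,.02]).astype(int); A=f['img'][v-45:v+45,u-60:u+60,::-1]
ft=cams.grab_frame('top'); u,v=px(ft,[.61,.3,.02]).astype(int); B=cv2.resize(ft['img'][v-22:v+23,u-30:u+30,::-1],(120,90),interpolation=cv2.INTER_CUBIC)
cv2.imwrite('pics/t5.png',cv2.resize(np.vstack([A,B]),None,fx=3,fy=3,interpolation=cv2.INTER_CUBIC))
E
```

```text
t: 13.65
eef_pos: [0.6119, 0.298, 0.1721]
ee_rot: [-3.141, -0.001, 2.937]
force: [0.9, 0.3, -0.0]
width: 0.051
gripper_force: 0.0
t: 14.05
eef_pos: [0.6119, 0.1168, 0.171]
ee_rot: [3.141, -0.0, 2.937]
force: [1.0, 0.2, 0.2]
width: 0.0527
gripper_force: 0.0
[0.61185286 0.11678113 0.17100022] 0.052737167128926385
(array([0.62102697, 0.30264328]), 1810.5, 230.96464202925563)
ferrule_a [ 0.5532 -0.1981  0.0032] 0.69
ferrule_a [ 0.6114 -0.287   0.0023] 0.67
ferrule_a [ 0.701  -0.1288 -0.0032] 0.56
ferrule_a [0.6199 0.2944 0.0042] 0.51
tray [6.031e-01 3.034e-01 5.000e-04] 0.81
```

View pics/t5.png

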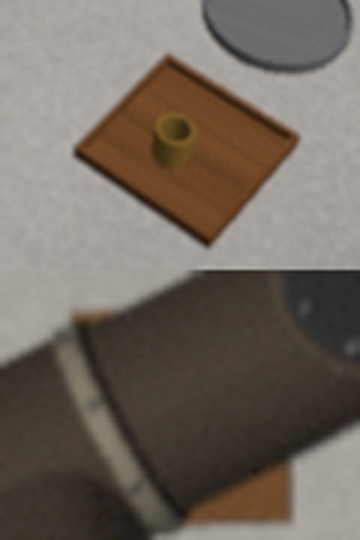

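The ferrule stands upright in the tray, seen at crop pixel (175,138). Now the second brass ferrule.

```bash
python3 -m creep '{"translation": [[0,-45,20],[0,-45,20],[0,-45,20],[-10,-45,0],[-10,-45,0],[-10,-45,0],[0,-45,0],[0,-45,0]], "spin": [0,0,0,0,0,0,0,0], "gripper": [0.7,0.7,0.7,0.7,0.7,0.7,0.7,0.7]}' 4
python3 -m creep '{"translation": [[0,-38,0],[0,0,0],[0,0,0]], "spin": [0,0,0], "gripper": [0.7,0.7,0.7]}' 4
python3 - <<'E'
from h import *
f=cams.grab_frame('wrist'); s=get_state();print(s['eef_pos'],s['ee_rot'],s['width'])
print(ring(f,[.608,-.2845,0.]))
for d in nets.pinpoint('wrist','ferrule_b')[:4]: print(np.round(d['centre'],4),round(d['confidence'],2),px(f,d['centre']))
E
```

```text
t: 15.05
eef_pos: [0.5829, -0.2423, 0.2312]
ee_rot: [3.141, 0.001, 2.938]
force: [0.9, -0.1, 0.2]
width: 0.0613
gripper_force: 0.0
t: 15.35
eef_pos: [0.5828, -0.2798, 0.2302]
ee_rot: [3.141, -0.001, 2.936]
force: [0.3, 1.1, -0.0]
width: 0.0613
gripper_force: 0.0
[ 0.58289234 -0.27908571  0.23047684] [ 3.14130074e+00 -7.55014546e-04  2.93697364e+00] 0.06157171322173937
(array([ 0.60749371, -0.28470239]), 778.5, 908.4164007126819)
[ 0.5539 -0.2    -0.0017] 0.93 [347.97938236 133.83864175]
[ 0.6083 -0.2824  0.0013] 0.63 [282.8019294  197.80372932]
```

```bash
python3 -m creep '{"translation": [[25,-5,-20],[0,0,-45],[0,0,-45],[0,0,-45],[0,0,-40],[0,0,-23],[0,0,0],[0,0,0]], "spin": [0,0,0,0,0,0,0,0], "gripper": [0.7,0.7,0.7,0.7,0.7,0.7,0.4,0.2]}' 5
python3 -m creep '{"translation": [[0,0,0],[0,0,0],[0,0,0],[0,0,0]], "spin": [0,0,0,0], "gripper": [0.2,0.2,0.2,0.2]}' 5
```

```text
t: 16.25
eef_pos: [0.6083, -0.2839, 0.0137]
ee_rot: [-3.141, 0.0, 2.939]
force: [-0.5, -0.5, 0.5]
width: 0.0505
gripper_force: 0.0
t: 16.65
eef_pos: [0.6087, -0.285, 0.015]
ee_rot: [3.142, 0.003, 2.937]
force: [0.1, 2.3, 6.9]
width: 0.0314
gripper_force: 5.0
```

```bash
python3 -m creep '{"translation": [[0,0,30],[0,0,45],[-10,30,35],[-14,45,15],[-14,45,0],[-14,45,0],[-14,45,0],[-14,45,0]], "spin": [0,0,0,0,0,0,0,0], "gripper": [0.2,0.2,0.2,0.2,0.2,0.2,0.2,0.2]}' 8
python3 -m creep '{"translation": [[-14,45,0],[-11,10,0],[0,0,0],[0,0,0]], "spin": [0,0,0,0], "gripper": [0.2,0.2,0.2,0.2]}' 8
python3 - <<'E'
from h import *
s=get_state();print(s['eef_pos'],s['ee_rot'],s['width'],s['force'])
for c in('scene','wrist'):
  f=cams.grab_frame(c)
  for d in nets.pinpoint(c,'ferrule_a')[:5]: print(c,np.round(d['centre'],4),round(d['confidence'],2))
E
```

```text
t: 17.45
eef_pos: [0.5265, -0.0285, 0.1386]
ee_rot: [3.141, 0.001, 2.936]
force: [1.2, 1.0, -1.6]
width: 0.0312
gripper_force: 8.0
t: 17.85
eef_pos: [0.5025, 0.025, 0.1385]
ee_rot: [3.141, 0.001, 2.937]
force: [-0.2, -0.1, -1.3]
width: 0.0313
gripper_force: 8.0
[0.50252838 0.02501167 0.13851524] [3.14118387e+00 6.83256654e-04 2.93747733e+00] 0.03130955752002042 [-0.19668225 -0.12471394 -1.31424929]
scene [0.5024 0.0229 0.1233] 0.56
scene [0.6179 0.2953 0.0067] 0.52
scene [ 0.5536 -0.1983  0.0055] 0.5
wrist [0.5052 0.0282 0.1208] 0.89
wrist [ 5.565e-01 -2.020e-01 -4.000e-04] 0.72
```

```bash
python3 -m creep '{"translation": [[2.5,1,-8],[0,0,-6],[0,0,-3],[0,0,-3],[0,0,0]], "spin": [0,0,0,0,0], "gripper": [0.2,0.2,0.2,0.2,0.2]}' 6
python3 -m creep '{"translation": [[0,0,-2],[0,0,-2],[0,0,-2],[0,0,0]], "spin": [0,0,0,0], "gripper": [0.2,0.2,0.2,0.2]}' 6
```

```text
t: 18.55
eef_pos: [0.5048, 0.0259, 0.1175]
ee_rot: [-3.141, -0.001, 2.937]
force: [0.3, 0.5, -2.1]
width: 0.0313
gripper_force: 6.0
t: 18.95
eef_pos: [0.505, 0.0262, 0.1122]
ee_rot: [3.141, 0.0, 2.937]
force: [0.1, -0.1, 2.9]
width: 0.0311
gripper_force: 6.0
```

```bash
python3 -m creep '{"translation": [[-2.5,0.5,0],[-2.5,0.5,0],[-2.5,0.5,0],[0,0,0]], "spin": [0,0,0,0], "gripper": [0.2,0.2,0.2,0.2]}' 5
python3 - <<'E'
from h import *
s=get_state();print(s['eef_pos'],s['force'],s['moment'])
f=cams.grab_frame('scene')
for d in nets.pinpoint('scene','ferrule_a')[:5]: print(np.round(d['centre'],4),round(d['confidence'],2))
u,v=px(f,[.50,.025,.1]).astype(int); cv2.imwrite('pics/s6c.png',cv2.resize(f['img'][v-45:v+45,u-60:u+60,::-1],None,fx=6,fy=6,interpolation=cv2.INTER_CUBIC))
E
```

```text
t: 19.35
eef_pos: [0.4973, 0.0277, 0.1122]
ee_rot: [3.141, 0.0, 2.937]
force: [1.3, 0.7, -0.9]
width: 0.0308
gripper_force: 5.0
[0.49732965 0.0277205  0.11220022] [ 1.31620618  0.65923544 -0.87633984] [-0.0163616  -0.44394316  0.02459678]
[0.6212 0.2955 0.007 ] 0.46
[ 0.5519 -0.1944  0.0021] 0.44
```

View pics/s6c.png

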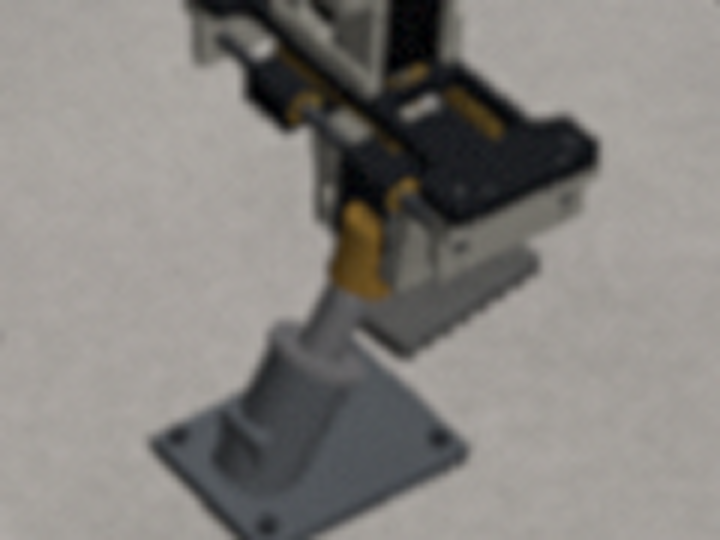

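The crop shows the ferrule at (362,250), tilted like the pin and with the nose inside it. I go on down along the axis to the stop. That was the last picture allowed, so from here I rely on forces and the networks.

```bash
python3 -m creep '{"translation": [[-1,0,-1.5],[0.5,0,-2],[1,0,-2],[1,0,-2],[0,0,0]], "spin": [0,0,0,0,0], "gripper": [0.2,0.2,0.2,0.2,0.2]}' 5
python3 -m creep '{"translation": [[0.5,0,-1],[0.5,0,-1],[0,0,0]], "spin": [0,0,0], "gripper": [0.2,0.2,0.2]}' 5
python3 - <<'E'
from h import *
s=get_state();print(s['eef_pos'],s['force'],s['moment'])
for c in('scene','wrist'):
  f=cams.grab_frame(c)
  for l in('ferrule_a','pin_step','pin'):
   for d in nets.pinpoint(c,l)[:5]: print(c,l,np.round(d['centre'],4),round(d['confidence'],2))
E
```

```text
t: 19.95
eef_pos: [0.4987, 0.0274, 0.1041]
ee_rot: [-3.141, -0.001, 2.936]
force: [-0.7, -0.1, 0.7]
width: 0.0305
gripper_force: 5.0
t: 20.25
eef_pos: [0.4994, 0.0273, 0.1025]
ee_rot: [-3.141, -0.001, 2.936]
force: [-3.4, -0.0, 4.2]
width: 0.0303
gripper_force: 5.0
[0.49937235 0.02731704 0.102531  ] [-3.39977678 -0.01830266  4.21673318] [-0.07659793  1.16112946 -0.0286218 ]
scene ferrule_a [0.6181 0.2976 0.0052] 0.67
scene ferrule_a [0.5088 0.0246 0.0946] 0.59
scene ferrule_a [ 0.5538 -0.1941  0.0059] 0.46
scene pin_step [ 0.3957 -0.0064  0.0015] 0.71
scene pin [0.5233 0.0176 0.07  ] 0.47
wrist ferrule_a [ 0.5546 -0.2013  0.0018] 0.95
wrist ferrule_a [0.5158 0.0264 0.0913] 0.84
wrist pin_step [0.5093 0.0212 0.0976] 0.7
wrist pin [0.5229 0.0245 0.0674] 0.74
```

It has stopped at the step: 5.5 N along the axis, with the tool where the geometry puts the step. I dwell there and rock it slightly so it seats square.

```bash
python3 -m creep '{"translation": [[0,0,0],[0,0,0],[1.5,0,0.7],[0,0,0],[0,0,0],[0,0,0],[-1.5,0,-0.7],[0,0,0]], "spin": [0,0,0,0,0,0,0,0], "gripper": [0.2,0.2,0.2,0.2,0.2,0.2,0.2,0.2]}' 5
python3 -m creep '{"translation": [[-1.5,0,-0.7],[0,0,0],[0,0,0],[0,0,0],[1.5,0,0.7],[0,0,0],[0,0,0],[0,0,0]], "spin": [0,0,0,0,0,0,0,0], "gripper": [0.2,0.2,0.2,0.2,0.2,0.2,0.2,0.2]}' 5
python3 - <<'E'
from h import *
from scipy.optimize import least_squares
s=get_state();print(s['eef_pos'],s['force'])
for c in('scene','wrist'):
  f=cams.grab_frame(c)
  for d in nets.pinpoint(c,'ferrule_a')[:5]: print(c,np.round(d['centre'],4),round(d['confidence'],2))
# brass pixels in scene near the pin, against the model silhouette for some tilts
f=cams.grab_frame('scene'); hsv=cv2.cvtColor(f['img'],cv2.COLOR_RGB2HSV); m=cv2.inRange(hsv,(8,110,40),(30,255,255))
u=np.array([np.cos(2.937),np.sin(2.937),0]); t=np.linspace(0,2*np.pi,50)
step=np.array([.5245,.022,.067])+.03*(u*.5+np.array([0,0,.866]))
for deg in (10,20,30,40):
    a=u*np.sin(np.radians(deg))+np.array([0,0,np.cos(np.radians(deg))]); e1=np.cross(a,u);e1/=np.linalg.norm(e1);e2=np.cross(a,e1)
    pts=np.array([px(f,step+h*a+.016*(np.cos(k)*e1+np.sin(k)*e2)) for h in(0,.032) for k in t],np.float32)
    hull=cv2.convexHull(pts); w=np.zeros_like(m); cv2.fillConvexPoly(w,hull.astype(int),255)
    near=np.zeros_like(m); cu,cv=px(f,step+.016*a).astype(int); near[cv-14:cv+14,cu-14:cu+14]=255
    b=m&near; print(deg,'brass',(b>0).sum(),'outside model',((b>0)&(w==0)).sum(), px(f,step).round(1),px(f,step+.032*a).round(1))
ys,xs=np.nonzero(b); [print(y,xs[ys==y].min(),xs[ys==y].max()) for y in np.unique(ys)]
E
```

```text
t: 21.45
eef_pos: [0.5001, 0.0273, 0.1026]
ee_rot: [-3.141, 0.0, 2.937]
force: [-2.2, -2.3, 3.6]
width: 0.0307
gripper_force: 5.0
t: 22.25
eef_pos: [0.4993, 0.0275, 0.1022]
ee_rot: [-3.141, -0.001, 2.936]
force: [-3.6, -0.1, 0.4]
width: 0.031
gripper_force: 5.0
[0.49926217 0.02753791 0.1021936 ] [-3.5678662  -0.06617785  0.37011849]
scene [0.6222 0.2954 0.0077] 0.76
scene [ 0.5515 -0.1975  0.0038] 0.55
scene [ 0.5329 -0.5359  0.0048] 0.27
wrist [0.5128 0.0309 0.0912] 0.87
wrist [ 0.5545 -0.203  -0.0006] 0.57
10 brass 118 outside model 13 [307.8 208.1] [310.  198.5]
20 brass 118 outside model 13 [307.8 208.1] [311.6 198.2]
30 brass 118 outside model 13 [307.8 208.1] [313.1 198.1]
40 brass 118 outside model 14 [307.8 208.1] [314.4 198.4]
192 316 317
193 314 318
194 314 315
195 313 315
196 307 315
197 307 315
198 307 312
199 306 312
200 306 312
201 306 312
202 306 312
203 305 312
204 305 312
205 304 312
206 305 312
207 305 312
208 305 312
209 307 312
210 309 312
```

```bash
python3 - <<'E'
from h import *
f=cams.grab_frame('scene'); np.savez('s7.npz',**f); T=np.array(get_state()['eef_pos'])
u=np.array([np.cos(2.937),np.sin(2.937),0]); Z=np.array([0,0,1.]); t=np.linspace(0,2*np.pi,200)
O=np.array([.5245,.022,.067])
def hull(base,deg):
    r=np.radians(deg);a=u*np.sin(r)+Z*np.cos(r);e1=np.cross(a,u);e1/=np.linalg.norm(e1);e2=np.cross(a,e1)
    return cv2.convexHull(np.array([px(f,base+h*a+.016*(np.cos(k)*e1+np.sin(k)*e2)) for h in(0,.032) for k in t],np.float32))[:,0]
def left(h,rows):
    out=[]
    for y in rows:
        xs=[]
        for p,q in zip(h,np.roll(h,-1,0)):
            if (p[1]-y)*(q[1]-y)<=0 and p[1]!=q[1]: xs.append(p[0]+(y-p[1])/(q[1]-p[1])*(q[0]-p[0]))
        out.append(min(xs) if xs else np.nan)
    return np.array(out)
def obs(im,rows,c0,c1):
    # brass saturation crossing from the left, sub-pixel
    s=im[:,:,0].astype(float)-im[:,:,2]; out=[]
    for y in rows:
        r=s[int(y),c0:c1]; th=.5*np.sort(r)[-3]; i=np.argmax(r>th); out.append(c0+i-1+(th-r[i-1])/(r[i]-r[i-1]) if i>0 else np.nan)
    return np.array(out)
def run(name,im,rows,c0,c1,base_of):
    o=obs(im,rows,c0,c1); k=np.polyfit(rows,o,1); print(name,'obs',o.round(1),'slope',k[0].round(3))
    for d in (0,10,15,20,25,30,35):
        l=left(hull(base_of(d),d),rows); g=~np.isnan(l); print(' ',d,'slope',np.polyfit(np.array(rows)[g],l[g],1)[0].round(3),'mean res',np.mean((o-l)[g]).round(2),'bottom row',hull(base_of(d),d)[:,1].max().round(1))
a30=u*.5+Z*.866
# calibration: home picture
im=cv2.cvtColor(cv2.resize(cv2.imread('pics/s4c.png'),(120,90),interpolation=cv2.INTER_AREA),cv2.COLOR_BGR2RGB)
U,V=px(f,[.51,.02,.1]).astype(int); full=np.zeros_like(f['img']); full[V-50:V+40,U-60:U+60]=im
run('home',full,list(range(V,V+9)),U-14,U+3,lambda d:O)
run('now',f['img'],list(range(197,207)),298,311,lambda d:O+.03*a30)
E
```

```text
home obs [301.3 301.1 301.  301.2 301.2 300.8 300.6 300.  299.4] slope -0.201
  0 slope -0.306 mean res 2.91 bottom row 221.4
  10 slope -0.292 mean res 1.95 bottom row 221.1
  15 slope -0.329 mean res 1.47 bottom row 220.9
  20 slope -0.385 mean res 1.01 bottom row 220.8
  25 slope -0.452 mean res 0.56 bottom row 220.8
  30 slope -0.527 mean res 0.14 bottom row 220.8
  35 slope -0.602 mean res -0.27 bottom row 220.8
now obs [306.6 306.3 305.7 305.5 305.4 305.1 304.6 304.2 303.8 304. ] slope -0.304
  0 slope -0.096 mean res 2.87 bottom row 212.2
  10 slope -0.225 mean res 1.96 bottom row 211.8
  15 slope -0.303 mean res 1.56 bottom row 211.7
  20 slope -0.378 mean res 1.2 bottom row 211.6
  25 slope -0.449 mean res 0.87 bottom row 211.5
  30 slope -0.511 mean res 0.55 bottom row 211.5
  35 slope -0.563 mean res 0.23 bottom row 211.6
```

```bash
python3 -m creep '{"translation": [[-0.8,0.2,-0.6],[0,0,0],[0,0,0],[-0.8,0.2,-0.6],[0,0,0],[0,0,0],[0,0,0],[0,0,0]], "spin": [0,0,0,0,0,0,0,0], "gripper": [0.2,0.2,0.2,0.2,0.2,0.2,0.2,0.2]}' 4
python3 -m creep '{"translation": [[-0.8,0.2,-0.6],[0,0,0],[0,0,0],[-0.8,0.2,-0.6],[0,0,0],[0,0,0],[0,0,0],[0,0,0]], "spin": [0,0,0,0,0,0,0,0], "gripper": [0.2,0.2,0.2,0.2,0.2,0.2,0.2,0.2]}' 4
python3 - <<'E'
from h import *
s=get_state();print(s['eef_pos'],s['force'])
for c in('scene','wrist'):
  f=cams.grab_frame(c)
  for d in nets.pinpoint(c,'ferrule_a')[:5]: print(c,np.round(d['centre'],4),round(d['confidence'],2))
f=cams.grab_frame('scene'); s=f['img'][:,:,0].astype(float)-f['img'][:,:,2]
for y in range(194,214): print(y,s[y,300:322].astype(int))
E
```

```text
t: 23.35
eef_pos: [0.4986, 0.028, 0.1015]
ee_rot: [3.141, 0.001, 2.937]
force: [0.4, -3.7, 3.4]
width: 0.0307
gripper_force: 4.0
t: 24.15
eef_pos: [0.4974, 0.0286, 0.1004]
ee_rot: [3.141, 0.001, 2.937]
force: [1.3, -4.6, 4.9]
width: 0.0312
gripper_force: 4.0
[0.49740157 0.02855827 0.10044482] [ 1.30212754 -4.58826913  4.87839823]
scene [0.509  0.0275 0.0937] 0.58
scene [ 0.5557 -0.1994  0.0032] 0.5
scene [0.6169 0.2953 0.0066] 0.46
scene [0.5253 0.0221 0.0693] 0.26
wrist [0.5127 0.0281 0.094 ] 0.75
wrist [ 5.533e-01 -2.050e-01 -4.000e-04] 0.55
194 [ 9  8  7  8 10  7  3 -3 -3 -2 -5 -6 -5 -6 14 45 49 35 33 28  9 -4]
195 [ 9  9  6  5  8  7  1  0  5  8  3 -3 -5 -6 19 44 30  6  6  5  3  0]
196 [10  9  7  6  8  4  0  0 18 31 26 12 -4  0 25 47 28  2 -6 -4 -4 -3]
197 [ 8  9  6  5  6  2  0 12 32 48 52 41 17  2 21 47 34  5 -3 -7 -3 -3]
198 [ 8  8  8  6  6  2  7 28 44 55 59 60 42 13  6 20 16  6  3 -3 -4 -3]
199 [ 9  9  9  6  6  2 15 39 51 57 63 67 63 27  5  5  4  4  5  2 -2  2]
200 [10  8  8  9  7  6 25 48 53 62 64 71 70 39  6  3  4  5  8  8  6  2]
201 [ 9 10  9  8  8 12 33 55 57 62 69 72 74 42
[... 189 characters left out ...]
 49 62 65 69 72 72 77 74 42  5  2  6  7  9  8  9  8]
205 [10  8  9 16 33 56 66 70 74 73 76 79 73 37  4  4  6  8  9  9  9  7]
206 [ 7  9  9 11 27 54 69 72 73 74 77 78 73 35  5  3  7  8  8  9  8  6]
207 [10  9  8  6 16 45 66 76 79 77 76 79 65 26  4  4  7  9 10  9  9  5]
208 [10 10  8  4  4 17 44 67 76 78 79 77 62 26  5  4  7  9 10 11  7  8]
209 [ 9  9  5  2 -2  1 14 35 57 71 74 76 68 37 10  4  7  8  9  7  6  3]
210 [ 8  7  3  2 -2 -4 -1  7 20 39 54 64 57 29  8  5  6  8  4  4  3  1]
211 [ 9  7  3  0 -2 -2 -2 -2 -1  9 20 30 25 13  3  3  3  4  2  2  2  3]
212 [ 5  3  0 -1 -4  0 -1 -1 -3  0  3  6  5  3  2  2  2  2  0  2  1  1]
213 [ 2  2 -1 -2 -1 -1 -1  0 -1  1  1  3  0  2  1  2  2  3  1  0  1  0]
```

The ferrule's edge slope now matches about 27–30° and the bottom edge matches the model at the step. I ease the side load, dwell, then pull it off along the axis and go to the dish.

```bash
python3 -m creep '{"translation": [[0.5,-1,0.2],[0,0,0],[0,0,0],[0,0,0],[0,0,0],[0,0,0]], "spin": [0,0,0,0,0,0], "gripper": [0.2,0.2,0.2,0.2,0.2,0.2]}' 4
python3 - <<'E'
from h import *
s=get_state();print(s['force'])
cams.grab_frame('scene'); print([(np.round(d['centre'],4),round(d['confidence'],2)) for d in nets.pinpoint('scene','ferrule_a')[:5]])
E
python3 -m creep '{"translation": [[0,0,0],[0,0,0],[-2,0.5,4],[-4,1,7],[-5,1,9],[-4,1,8],[0,0,25],[0,0,20]], "spin": [0,0,0,0,0,0,0,0], "gripper": [0.2,0.2,0.2,0.2,0.2,0.2,0.2,0.2]}' 12
python3 - <<'E'
from h import *
s=get_state();print(s['eef_pos'],s['force'],s['width'])
for c in('scene','wrist'):
  cams.grab_frame(c); print(c,[(np.round(d['centre'],4),round(d['confidence'],2)) for d in nets.pinpoint(c,'ferrule_a')[:5]])
E
```

```text
t: 25.0
eef_pos: [0.4974, 0.0278, 0.1004]
ee_rot: [3.141, 0.0, 2.937]
force: [0.2, 2.9, 2.8]
width: 0.0306
gripper_force: 4.0
[0.18326938 2.92310079 2.75827247]
[(array([0.6185, 0.2952, 0.0061]), 0.74), (array([ 0.5564, -0.1984,  0.0062]), 0.57), (array([0.5081, 0.0241, 0.0928]), 0.55)]
t: 25.9
eef_pos: [0.4815, 0.0307, 0.1748]
ee_rot: [-3.141, -0.0, 2.937]
force: [1.0, 0.8, -0.7]
width: 0.0308
gripper_force: 12.0
[0.48152306 0.03067808 0.17483809] [ 1.00343383  0.79164234 -0.71536565] 0.03080659352772377
scene [(array([0.6204, 0.2982, 0.0047]), 0.66), (array([ 0.5551, -0.1938,  0.0048]), 0.45), (array([0.4915, 0.0289, 0.1678]), 0.43)]
wrist []
```

```bash
python3 -m creep '{"translation": [[-10,45,0],[-10,45,0],[-10,45,0],[-10,45,0],[-10,45,0],[-4,20,-20],[0,0,-40],[0,0,0]], "spin": [0,0,0,0,0,0,0,0], "gripper": [0.2,0.2,0.2,0.2,0.2,0.2,0.2,0.2]}' 12
python3 -m creep '{"translation": [[0,0,-40],[0,0,-25],[0,0,-15],[0,0,-6],[0,0,-4],[0,0,0],[0,0,0]], "spin": [0,0,0,0,0,0,0], "gripper": [0.2,0.2,0.2,0.2,0.2,0.2,0.2]}' 5
python3 - <<'E'
from h import *
s=get_state();print(s['eef_pos'],s['force'],s['width'])
for c in('scene',):
  cams.grab_frame(c); print(c,[(np.round(d['centre'],4),round(d['confidence'],2)) for l in('ferrule_a','dish') for d in nets.pinpoint(c,l)[:4]])
E
```

```text
t: 26.9
eef_pos: [0.4248, 0.2734, 0.1083]
ee_rot: [-3.133, -0.005, 2.937]
force: [-0.7, -0.9, -1.7]
width: 0.0308
gripper_force: 12.0
t: 27.6
eef_pos: [0.4287, 0.2763, 0.0243]
ee_rot: [3.14, 0.001, 2.937]
force: [0.6, -0.3, -0.9]
width: 0.0308
gripper_force: 5.0
[0.42873856 0.27631594 0.02434903] [ 0.60158969 -0.25689869 -0.8607581 ] 0.03080672086161835
scene [(array([0.6179, 0.2958, 0.0046]), 0.58), (array([0.4395, 0.2706, 0.0193]), 0.46), (array([ 0.5548, -0.2007,  0.0057]), 0.42), (array([4.354e-01, 2.689e-01, 1.000e-04]), 0.73)]
```

```bash
python3 -m creep '{"translation": [[0,0,-2],[0,0,-2],[1,0,-1],[0,0,0]], "spin": [0,0,0,0], "gripper": [0.2,0.2,0.2,0.2]}' 4
python3 -m creep '{"translation": [[3,-0.5,-1],[3,-0.5,-1],[2,-0.5,-1],[2,0,-1],[0,0,0]], "spin": [0,0,0,0,0], "gripper": [0.2,0.2,0.2,0.2,0.2]}' 4
```

```text
t: 28.15
eef_pos: [0.4297, 0.2761, 0.0188]
ee_rot: [3.141, 0.001, 2.937]
force: [0.4, -0.5, 5.3]
width: 0.031
gripper_force: 4.0
t: 28.65
eef_pos: [0.4395, 0.2741, 0.0141]
ee_rot: [-3.141, -0.0, 2.936]
force: [0.9, -0.8, 1.4]
width: 0.0305
gripper_force: 4.0
```

```bash
python3 -m creep '{"translation": [[1,0,-1],[1,0,-1],[0,0,0]], "spin": [0,0,0], "gripper": [0.2,0.2,0.2]}' 4
python3 -m creep '{"translation": [[0,0,0],[0,0,0],[0,0,0],[0,0,0],[0,0,15],[0,0,40],[0,0,45],[0,0,45]], "spin": [0,0,0,0,0,0,0,0], "gripper": [0.3,0.5,0.5,0.5,0.5,0.5,0.5,0.5]}' 4
python3 -m creep '{"translation": [[0,-45,0],[0,-45,0],[0,-45,0],[0,-45,0],[0,-45,0],[0,-45,0],[0,0,0],[0,0,0]], "spin": [0,0,0,0,0,0,0,0], "gripper": [0.5,0.5,0.5,0.5,0.5,0.5,0.5,0.5]}' 4
python3 - <<'E'
from h import *
s=get_state();print(s['eef_pos'],s['force'])
for c in('scene','top'):
  f=cams.grab_frame(c)
  for l in('ferrule_a','dish','slipstone','wax','tray','gouge','offcut','handle'):
   print(c,l,[(np.round(d['centre'],3).tolist(),round(d['confidence'],2)) for d in nets.pinpoint(c,l)[:4]])
  hsv=cv2.cvtColor(f['img'],cv2.COLOR_RGB2HSV); m=cv2.inRange(hsv,(8,110,40),(30,255,255))
  if c=='scene':
   for X in ([.441,.272,.005],[.618,.296,.005]):
    u,v=px(f,np.array(X)+[0,0,.016]).astype(int); r=f['img'][:,:,0].astype(int)-f['img'][:,:,2]
    print(u,v,px(f,X),px(f,np.array(X)+[0,0,.032])); print(r[v-13:v+14,u-11:u+12])
E
```

```text
t: 28.95
eef_pos: [0.4413, 0.2741, 0.0122]
ee_rot: [-3.141, -0.0, 2.937]
force: [-0.4, -2.2, 1.3]
width: 0.0308
gripper_force: 4.0
t: 29.75
eef_pos: [0.4409, 0.2742, 0.1588]
ee_rot: [-3.141, -0.0, 2.937]
force: [1.8, 1.6, -0.0]
width: 0.0437
gripper_force: 0.0
t: 30.55
eef_pos: [0.4412, 0.0035, 0.1575]
ee_rot: [3.141, 0.0, 2.934]
force: [0.8, 0.0, -0.2]
width: 0.0438
gripper_force: 0.0
[0.44123468 0.0034516  0.15748365] [ 0.82328987  0.03384076 -0.18076094]
scene ferrule_a [([0.552, -0.194, 0.005], 0.66), ([0.532, 0.023, -0.004], 0.66), ([0.445, 0.269, 0.005], 0.61)]
scene dish [([0.432, 0.275, -0.0], 0.98), ([0.605, 0.302, 0.001], 0.2)]
scene slipstone [([0.405, 0.486, 0.0], 0.69), ([0.396, -0.008, 0.002], 0.68), ([0.62, 0.296, 0.007], 0.17)]
scene wax [([0.685, 0.083, -0.0], 0.95), ([0.699, -0.347, -0.002], 0.31)]
scene tray [([0.603, 0.3, -0.0], 0.98), ([0.622, 0.295, 0.007], 0.31)]
scene gouge [([0.7, -0.129, -0.006], 0.83), ([0.432, 0.273, 0.001], 0.31)]
scene offcut [([0.433, -0.377, -0.003], 0.57)]
scene handle [([0.701, -0.348, -0.002], 0.85)]
395 260 [394.18189335 264.827670
[... 3781 characters left out ...]
1 67 69 67 63 63 65 61 66 70 70 67 67 68 67 66 67 68 67 67]
 [71 70 71 72 73 70 67 70 68 67 66 64 67 67 69 70 69 69 65 68 68 67 67]
 [70 72 73 72 70 71 70 70 69 68 67 64 68 66 67 68 68 67 68 66 65 67 67]]
top ferrule_a [([0.406, 0.485, -0.004], 0.74), ([0.62, 0.296, 0.002], 0.58), ([0.443, 0.276, 0.01], 0.42), ([0.55, -0.2, -0.002], 0.35)]
top dish []
top slipstone [([0.395, -0.007, 0.003], 0.48)]
top wax [([0.683, 0.082, 0.0], 0.69), ([0.608, 0.3, 0.001], 0.24)]
top tray [([0.609, 0.302, -0.002], 0.73), ([0.432, 0.274, 0.003], 0.73)]
top gouge [([0.694, -0.127, 0.003], 0.89)]
top offcut [([0.684, 0.078, 0.002], 0.66), ([0.427, -0.382, 0.006], 0.53)]
top handle [([0.7, -0.342, 0.001], 0.72)]
```

The second ferrule stands upright in the dish: its silhouette matches the upright model, with the top at (396,256) and the foot at (394,265). The bystanders the networks could check (all but the mallet and brush) are where they were, and the gripper is clear.

```bash
python3 -c "
from station import arm
print(arm.job_done())"
```

```text
the job is handed in; nothing more can be done
None
```

I handed the job in at about 31 s of the 72 s allowed, and no verdict came back: the ferrule that went home on the flange stands upright in the square tray, and the one that stopped at the step stands upright in the round dish.

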